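Right the fallen test-card stand and hold a spring clamp open round the card's edge

ROBOT

A 6-joint arm with a two-finger parallel gripper is mounted at the origin on the work surface. World frame = base frame: x ahead of the robot, y to its left, z up, the work surface at z = 0. Lengths are in mm, angles in rad, forces in N, time in s.
With the tool pointing down it reaches from about 275 to 750 mm from the base axis. Payload 10.2 kg.
Tool frame: the origin (TCP) lies midway between the tips of the shut fingers; the grasp point (between the pads) lies 19 mm behind it; z points along the fingers, y is the direction in which the jaws open and shut (so a half turn about z gives the same grasp; the last joint's range is limited). The gripper opens to 85 mm and grips with 20 to 120 N. Pads are 22 mm wide; open, the fingers measure 114 mm over their backs; the gripper's body (76 mm by 85 mm) begins 54 mm behind the grasp point. The pads swing forward as they close: fully open they stand 13 mm farther back than shut.
Start: joints at [-1.382, 0.313, 1.498, -0, 1.331, -0.223], TCP at [210.124, -481.123, 231.294] pointing down, gripper open.
Joint ranges: [-2.94, 2.94], [-0.97, 2.17], [0.19, 2.56], [-1.23, 4.37], [0.02, 3.11], [-2.88, 2.88]. Speed limits (rad/s): [2.39, 2.39, 3.01, 3.14, 3.14, 3.14].

INTERFACE

Orientations are given as a unit quaternion [w, x, y, z].
In Python, from rig import sense, capture, finish_job, search_frame, trace gives the robot as it stands.
- The arm moves only by the tool arm_command, never from a script. Its argument "steps" is one flat list of numbers, 5 for each row, row after row: the shift along the world's x, y, z in units of 50 mm (1.0 is 50 mm), then the turn about the world's z in units of 5 degrees (1.0 is 5 degrees), then the opening in per cent of the stroke, from 0 (shut) to 100 (fully open). In form: [dx, dy, dz, twist, fingers, dx, dy, dz, twist, fingers, ...]. A call has 1 to 5 rows; each row shifts and turns the commanded pose from where the row before left it; what a row does not reach is not made up. A row lasts 1/8 s, in which the tool goes at most 62.5 mm and 10.7 degrees, less where a joint would pass 70% of its speed; a pose out of reach is approached as far as the arm can. A call is refused whole if a number of a shift passes 1 or a number of a turn 1, either way. A call with a gripper value outside its range is refused whole. The fingers move at their own pace and stop on an object; "grip_force" is the grip in N (left out, the last holds). Time passes only in rows, so rows that do not move let the fingers close. It gives the time, the measured TCP pose, the force and the opening at its end, in the units of the state.
- sense(): the state, without advancing time (a new reading comes with each control period).
- capture(name): name is "scene" or "side" or "wrist"; returns a dict with "frame" (384x512x3 uint8, blue, green, red), "fov_y" (degrees; the focal length in pixels is half the picture's height over the tangent of half this angle, whatever the lens; pixels are square), "cx", "cy" (the principal point, pixels), "extrinsics" (4x4, takes a point from world to camera coordinates). Camera axes: x right, y down, z forward; pixel columns grow to the right and rows downward; lengths in mm; the calibration is good to about 2 mm. A picture is of the moment at which its call begins. There is no depth.
- finish_job(): hands the job in, once; it reports no verdict.
Trained networks look in a picture, given as the dict that the camera call returned (one of the last four; its "shot" number tells which), for a name from the list of things; names that differ only in an ending like _2 or _b are one class to them, and where a whole thing is asked for, a point or a joint stands for the part that bears it (a point fixed in the world has none). Each returns a list of dicts, best first, with "score" (0 to 1); they miss things now and then, are a little off and sometimes report something else, mostly with a low value. They report only what shows in the picture. A call takes as long as a camera call. They do not tell look-alikes from the thing itself.
- search_frame(picture, target): "point" ([x, y, z] in mm, in world coordinates, good to about 4 mm: the middle of the surface that is visible of it).
- trace(picture, target): "mask" (384x512 bool, what is visible of it).
The state is a dict: "time_s": time; "joints": joint angles; "dq": joint speeds; "tau": joint torques, N m; "eef_pos": TCP position; "ee_rot": TCP orientation; "force": force on the tool from outside, world axes, zero at the start; "wrist_torque": the same for the moment, N m; "grip_width": opening from 0.0 (shut) to 1.0 (fully open).
Only numpy, scipy, OpenCV 4.12 (cv2) and the standard library are available. Lean on these libraries where they do the work, as an engineer would, in place of code of your own. Each camera call takes 0.05 s, during which the arm holds its last target. There are 200 camera calls.

TASK

The little stand with the test card has been knocked over on the bench: stand it back up on its base and let go of it. Then pick up the spring clamp by its handles, squeeze it wide open and hold its gaping jaws round either upright side edge of the card, one jaw in front and one behind, reaching in well past the edge but clear of the card, so that I can slip a new pressure chart under the jaw. Finish still holding the clamp open there in the air, and leave the other things on the bench where they are.

Things in the scene. Friction and masses are not known exactly. Their poses are not given: they have to be found in the camera images.
- stand: Card stand, 144 mm tall, 0.4 kg, at first lying on its side. Origin: centre of the base's underside; z up the stem, y along the card's width, x square to the card. Base plate 60 (x) x 80 (y) x 8 mm, stem 10 mm thick to z = 70, then bar, then card, all 80 mm wide. Lying, stem level 40 mm up, its -y side is on top. Mass centre about 25 mm from the underside; it stands freely on its base.
- stand_bar (a point): Centre of the aluminium bar on the stem that holds the card: 14 (x) x 80 (y) x 18 mm (z), centred 79 mm above the underside of the base. Axes as the stand's. A place to grip the stand.
- card (a point): Centre of the free part of the white card, a rigid board 4 mm thick (x), 80 mm wide (y) and 56 mm tall (z) standing out of the bar; 116 mm above the underside of the base. Axes as the stand's. Its upright side edges are at y = -40 and +40 mm from here, its top edge 28 mm above.
- clamp: Steel spring clamp, black dipped handles and jaw tips, 97 mm long, 24 mm thick, 0.1 kg, lying flat, shut. Two halves on an upright hinge pin; this body is the +y half. Origin on the pin at the underside, z along the pin; x the midline towards the jaws while shut. Jaws end at x = 45 mm, handles at -53 mm. As the jaws open, the midline lies half the joint value clockwise (seen from +z) of this x.
- clamp_half (a joint): Opening of the clamp, rad: 0 shut by its spring, 0.44 at the stop, where the jaw tips gape 17 mm (gap about 39 mm x value). Squeezing the handles together opens the jaws: about 5 N on each to start, 12 N to hold at the stop; a grip of 20 N or more takes it to the stop.
- clamp_handles (a point): Point between the handles, 40 mm behind the pin on the midline (while shut), 12 mm above the underside: where to squeeze. Shut, the handles spread from 44 mm (20 mm behind the pin) to 57 mm (ends) over their outsides; at the stop their flat outer faces, 34 mm long, are parallel, 32 mm apart. Belongs to the +y half; axes as clamp.
- jaw_a (a point): Middle of the inner face of the +y half's jaw tip (13 mm long, 24 mm in z), 38.5 mm ahead of the pin, 6.5 mm short of the tip's end, half-way through the thickness. Axes as clamp.
- jaw_b (a point): The same on the other (-y) half's jaw tip, touching jaw_a while shut. Axes turn with that half.
- cap_a: Bystander: red plastic protective cap, 38 mm flange, 20 mm tall; origin at the centre of its underside.
- cap_b: Bystander: another red plastic protective cap, 38 mm flange, 20 mm tall; origin at the centre of its underside.
- adapter: Bystander: steel hex adapter fitting standing on end, 35 mm across, 44 mm tall; origin at the centre of its underside.
- subplate: Bystander: aluminium valve subplate, 70 x 90 x 40 mm; origin at the centre of its underside.
- wrench: Bystander: open-end wrench lying flat, 190 mm long; origin at the centre of its underside (handle to its -x, middle of its length).
- sealant: Bystander: white bottle, 44 mm across, 105 mm tall; origin at the centre of its underside.
- spare_gauge: Bystander: pressure gauge lying dial up, 64 mm across, 28 mm tall, with a short brass stem; origin at the centre of its underside.
Things that resemble listed ones, but are neither listed nor needed, are in the scene too. Leave any green look-alike of the clamp alone. What is shaped like the stand but purple is not meant.

How it is judged (in metres and radians):
On the way, in this order (a step that is already met when the one before it is completed fails the run):
1. the card stand is upright on its base on the bench and let go (angle between stand_bar's own z axis and vertical below 0.06 rad and height (world z) of stand_bar between 0.076 and 0.083 m and contact force between each of the fingers, the arm and stand below 0.2 N), for 0.3 s.
2. the clamp is held off the bench, squeezed open (value of joint clamp_half above 0.3 rad and contact force between the fingers and clamp above 3 N and height (world z) of clamp_handles above 0.05 m), for 0.2 s.
At the end, for the whole second after the job is handed in: Stand upright (0.06 rad) on its base, not touched by the robot. Clamp in the fingers, open over 0.30 rad; jaw tips' middles on either side of the card, over 1.5 mm clear of its faces, 6 to 28 mm in from one side edge, -24 to 26 mm from its centre in height; clamp on stand under 0.5 N (all of step 1 and value of joint clamp_half above 0.3 rad and contact force between the fingers and clamp above 3 N and z of jaw_a in the frame of card between -0.024 and 0.026 m and z of jaw_b in the frame of card between -0.024 and 0.026 m and ((x of jaw_a in the frame of card above 0.0035 m and x of jaw_b in the frame of card below -0.0035 m and y of jaw_a in the frame of card between 0.012 and 0.034 m and y of jaw_b in the frame of card between 0.012 and 0.034 m) or (x of jaw_a in the frame of card above 0.0035 m and x of jaw_b in the frame of card below -0.0035 m and y of jaw_a in the frame of card between -0.034 and -0.012 m and y of jaw_b in the frame of card between -0.034 and -0.012 m) or (x of jaw_b in the frame of card above 0.0035 m and x of jaw_a in the frame of card below -0.0035 m and y of jaw_b in the frame of card between 0.012 and 0.034 m and y of jaw_a in the frame of card between 0.012 and 0.034 m) or (x of jaw_b in the frame of card above 0.0035 m and x of jaw_a in the frame of card below -0.0035 m and y of jaw_b in the frame of card between -0.034 and -0.012 m and y of jaw_a in the frame of card between -0.034 and -0.012 m)) and contact force between clamp and stand below 0.5 N); the arm keeps its last pose, push and grip.
It fails at once if another thing on the bench is pushed out of place (more than 30 mm) (distance of any of cap_a, cap_b, adapter, subplate, wrench, sealant, spare_gauge from where it was at the start of the episode above 0.03 m).
It also fails if it takes over 58 s, if anything falls off the work surface, if the arm or the gripper's body presses on something with over 40 N, if the wrist force passes 120 N, or if a joint passes its speed limit or range.

## Working session

There is one attempt and no reset: what is moved stays moved. The work goes in short steps, Python scripts to look and compute and a tool call to move; the robot and the scene stay as the last step left them, time stands still between calls to the robot, and variables do not carry over. Pictures are saved under pics/ and viewed, on a budget of 10 in all, crops included, one or two more only if the job needs it, and the job is handed in when it is done.

Besides the shell and the picture viewer there is one more tool, called after ">>>" as name(argument=value, ...), one argument or row to a line, values as JSON. arm_command: Moves the arm, as the interface text tells. Its arguments: {"type":"object","properties":{"steps":{"type":"array"},"grip_force":{"type":"number"}},"required":["steps"]}

```bash
mkdir -p pics
cat > h.py <<'E'
import numpy as np, cv2
from rig import sense, capture, finish_job, search_frame, trace
def K(c):
    f=192/np.tan(np.radians(c["fov_y"])/2); return f
def proj(c,P):
    P=np.atleast_2d(P); q=(np.c_[P,np.ones(len(P))]@np.array(c["extrinsics"]).T)[:,:3]
    return np.c_[K(c)*q[:,0]/q[:,2]+c["cx"],K(c)*q[:,1]/q[:,2]+c["cy"]]
def unproj(c,uv,z):
    E=np.array(c["extrinsics"]);R,t=E[:3,:3],E[:3,3];o=-R.T@t
    uv=np.atleast_2d(uv); d=np.c_[(uv[:,0]-c["cx"])/K(c),(uv[:,1]-c["cy"])/K(c),np.ones(len(uv))]@R
    return o+d*((z-o[2])/d[:,2])[:,None]
E
python3 - <<'E'
from h import *
ims=[]
for n in ["scene","side"]:
    c=capture(n); ims.append(c["frame"])
    E=np.array(c["extrinsics"]); print(n,(-E[:3,:3].T@E[:3,3]).round(),E[2,:3].round(2),c["fov_y"])
    for t in ["stand","stand_bar","card","clamp","clamp_handles","jaw_a","cap_a","adapter","subplate","wrench","sealant","spare_gauge"]:
        for r in search_frame(c,t)[:3]:
            print(t,round(r["score"],2),np.round(r["point"]),proj(c,r["point"]).round()[0])
cv2.imwrite("pics/s1.png",ims[0]);cv2.imwrite("pics/s2.png",ims[1])
print(sense())
E
```

```text
scene [1315.  288.  860.] [-0.66 -0.29 -0.69] 47.638745795056
stand 0.96 [563. 277.  52.] [381. 235.]
stand 0.77 [347. 176.  52.] [362. 171.]
stand_bar 0.87 [346. 179.  51.] [363. 171.]
stand_bar 0.58 [565. 283.  45.] [382. 238.]
card 0.95 [348. 172.  51.] [361. 171.]
card 0.87 [566. 281.  44.] [381. 238.]
clamp 0.77 [ 591. -381.   20.] [149. 177.]
clamp 0.59 [ 518. -254.   21.] [201. 174.]
clamp_handles 0.67 [ 519. -253.   25.] [201. 173.]
clamp_handles 0.63 [ 524. -268.   20.] [196. 174.]
clamp_handles 0.58 [ 592. -379.   20.] [150. 177.]
jaw_a 0.74 [ 592. -378.   17.] [150. 178.]
jaw_a 0.72 [ 563. -388.   19.] [153. 171.]
jaw_a 0.65 [ 527. -267.   17.] [195. 175.]
cap_a 0.5 [454.  22.  12.] [297. 189.]
cap_a 0.49 [558.  22.  11.] [283. 214.]
subplate 0.75 [728.  12.  43.] [253. 251.]
subplate 0.28 [ 725. -158.   25.] [193. 232.]
wrench 0.6 [748. 200.   8.] [325. 294.]
sealant 0.94 [ 718. -317.   58.] [139. 203.]
spare_gauge 0.75 [ 727. -156.   28.] [193. 232.]
spare_gauge 0.28 [558.  18.  11.] [282. 213.]
side [128. 574. 486.] [ 0.48 -0.73 -0.49] 56.85111985466093
stand 0.87 [410.
[... 957 characters left out ...]
-152.   24.] [226. 174.]
{'time_s': 1.3, 'joints': array([-1.38241439e+00,  3.12897045e-01,  1.49768798e+00, -1.55685682e-05,
        1.33100359e+00, -2.23371029e-01]), 'dq': array([-0.00018254,  0.00105461,  0.00098719,  0.00103169, -0.00112088,
       -0.00065874]), 'tau': array([ 2.64341516e-04, -4.12168944e+01, -2.59901351e+01, -2.46400150e-04,
        4.99203998e-04,  9.04048761e-06]), 'eef_pos': array([ 210.11441226, -481.1298387 ,  231.30021703]), 'ee_rot': array([ 1.88539600e-06,  9.78881807e-01,  2.04427021e-01, -7.59570263e-06]), 'force': array([-0.10892668,  0.23850261, -0.83373242]), 'wrist_torque': array([ 0.02059849,  0.0240631 , -0.05420395]), 'grip_width': 1.0024587407928525}
```

View pics/s1.png

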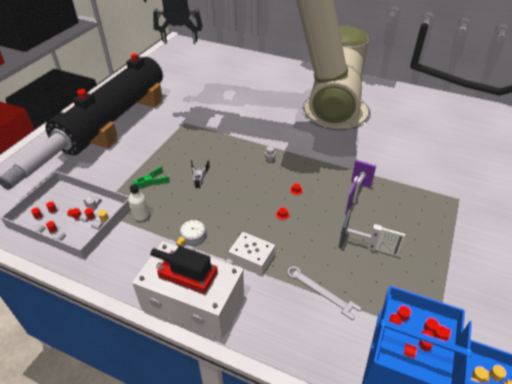

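View pics/s2.png

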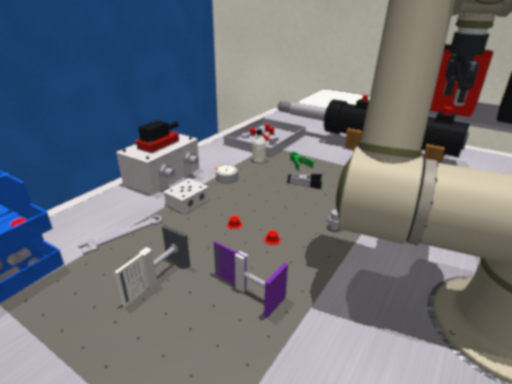

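Run:
```python
from h import *
a=capture("scene");b=capture("side")
for n,p,q in [("card",(388,240),(134,277)),("bar",(374,238),(153,262)),("base",(348,222),(176,248)),("clampH",(199,167),(317,181)),("clampJ",(199,183),(291,180))]:
    z=40 if n[0]!='c' or n=='card' else 12
    print(n,unproj(a,p,z)[0].round(),unproj(b,q,z)[0].round())
for nm,c in (("a",a),("b",b)):
  for t in ("stand","clamp"):
    for r in trace(c,t)[:2]:
        m=r["mask"]; ys,xs=np.nonzero(m); print(nm,t,round(r["score"],2),xs.min(),xs.max(),ys.min(),ys.max(),m.sum())
x0,y0=320,140;f=cv2.resize(a["frame"][y0:y0+130,x0:x0+110],None,fx=5,fy=5,interpolation=cv2.INTER_CUBIC)
g=cv2.resize(a["frame"][150:200,170:220],None,fx=6,fy=6,interpolation=cv2.INTER_CUBIC)
o=np.zeros((600,800,3),np.uint8);o[:600,:500]=f[:600,:500];o[:300,500:800]=g
g=cv2.resize(b["frame"][155:205,280:330],None,fx=6,fy=6,interpolation=cv2.INTER_CUBIC);o[300:,500:]=g
cv2.imwrite("pics/s3.png",o)
```

```text
card [560. 297.  40.] [568. 294.  40.]
bar [568. 264.  40.] [571. 247.  40.]
base [543. 192.  40.] [565. 192.  40.]
clampH [ 485. -279.   12.] [ 476. -283.   12.]
clampJ [ 547. -244.   12.] [ 541. -245.   12.]
a stand 0.71 340 404 212 254 1030
a clamp 0.62 133 169 166 187 399
a clamp 0.61 193 209 162 187 202
b stand 0.63 214 287 241 316 2157
b stand 0.59 115 190 225 306 2449
b clamp 0.72 290 313 151 167 219
b clamp 0.65 288 321 174 188 377
```

View pics/s3.png

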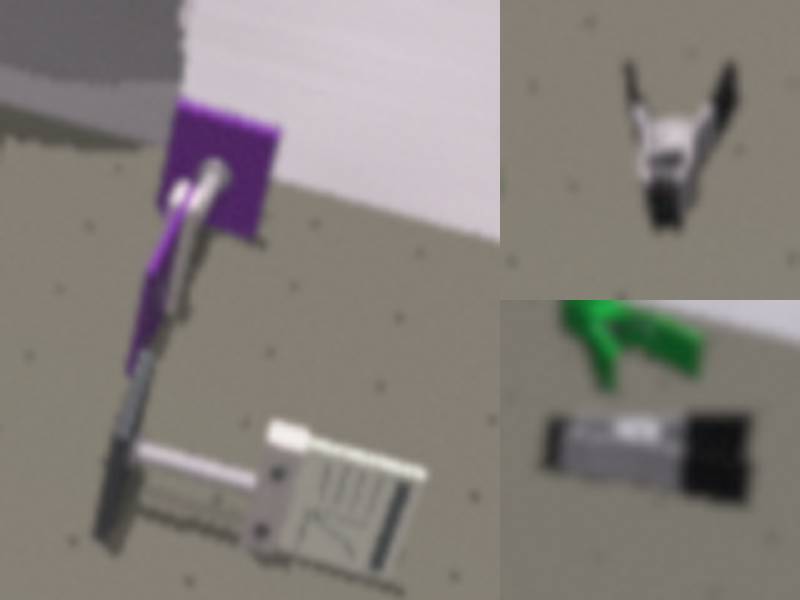

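>>> arm_command(
  steps=[0.45,0.97,0,0.85,100,0.45,0.97,0,0.85,100,0.45,0.97,0,0.85,100,0.45,0.97,0,0.85,100,0.45,0.97,0,0.85,100],
  grip_force=20,
)

```text
time_s: 2.22
eef_pos: [323.1, -237.1, 231.5]
ee_rot: [0.0, 0.924, 0.382, 0.0]
force: [0.9, -0.8, -0.2]
grip_width: 1.002
```

>>> arm_command(
  steps=[0.45,0.97,0,0.85,100,0.45,0.97,0,0.85,100,0.45,0.97,0,0.85,100,0.45,0.97,0,0.85,100,0.45,0.97,0,0.85,100],
)

```text
time_s: 2.85
eef_pos: [435.7, 5.6, 231.5]
ee_rot: [0.0, 0.838, 0.546, 0.0]
force: [0.6, -1.0, 0.2]
grip_width: 0.998
```

>>> arm_command(
  steps=[0.45,0.97,0,0.85,100,0.45,0.97,0,0.85,100,0.45,0.97,0,0.85,100,0.45,0.97,0,0.85,100,0.45,0.97,0,0.85,100],
)

```text
time_s: 3.48
eef_pos: [548.1, 248.1, 231.3]
ee_rot: [0.0, 0.722, 0.691, 0.0]
force: [-0.4, -0.0, -0.1]
grip_width: 1.001
```

Run:
```python
from h import *
c=capture("wrist");E=np.array(c["extrinsics"]);print((-E[:3,:3].T@E[:3,3]).round(),E[:3,:3].round(2))
for t in ("card","stand_bar","stand"):
    for r in search_frame(c,t)[:2]: print(t,round(r["score"],2),np.round(r["point"]),proj(c,r["point"]).round()[0])
cv2.imwrite("pics/w1.png",c["frame"]); np.save("w1.npy",np.array([c["extrinsics"]])); print(c["fov_y"],c["cx"],c["cy"])
# grid: print pixel for predicted stand
print(proj(c,[[564,295,80],[564,245,80],[564,190,80],[564,190,0]]).round())
```

```text
[552. 327. 374.] [[ 1.   -0.04  0.  ]
 [-0.04 -0.95  0.31]
 [-0.01 -0.31 -0.95]]
card 0.9 [386. 178.  52.] [118. 231.]
card 0.69 [568. 198.  59.] [277. 211.]
stand_bar 0.78 [566. 194.  61.] [275. 215.]
stand_bar 0.59 [385. 183.  50.] [118. 227.]
stand 0.91 [559. 196.  63.] [269. 214.]
stand 0.85 [386. 180.  46.] [120. 228.]
63.87426696781242 256.9694789805441 188.84600923333812
[[271. 124.]
 [273. 175.]
 [274. 226.]
 [271. 200.]]
```

View pics/w1.png

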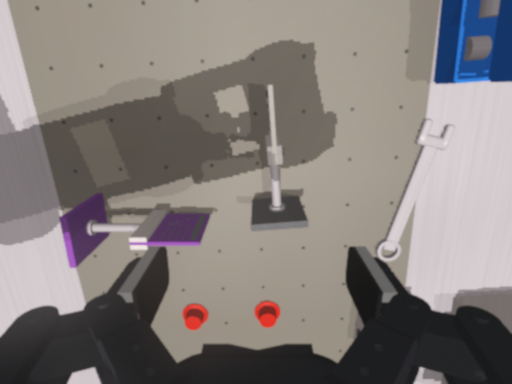

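Run:
```python
from h import *
c=dict(extrinsics=np.load("w1.npy")[0],fov_y=63.87426696781242,cx=256.97,cy=188.846)
im=cv2.imread("pics/w1.png")
p=[(269.5,86),(274,147),(270,147),(278,147),(250,229),(307,226),(250,223),(307,219)]
print(unproj(c,p,80).round(1)); print(unproj(c,[(252,198),(304,195)],0).round(1))
cv2.imwrite("pics/w1c.png",cv2.resize(im[70:240,230:330],None,fx=3.5,fy=3.5,interpolation=cv2.INTER_CUBIC))
```

```text
[[563.4 328.9  80. ]
 [566.  273.1  80. ]
 [562.1 273.3  80. ]
 [569.8 273.   80. ]
 [538.5 187.7  80. ]
 [598.2 188.5  80. ]
 [538.9 194.6  80. ]
 [598.1 196.5  80. ]]
[[539.7 193.5   0. ]
 [606.6 194.7   0. ]]
```

View pics/w1c.png

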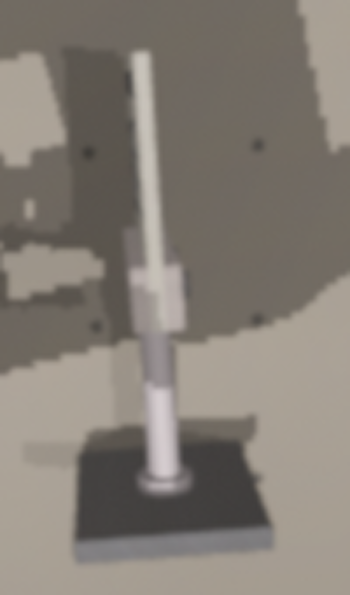

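>>> arm_command(
  steps=[0.35,1.0,0,0.9,100,0,0.05,-1,0,100,0,0,-1,0,100,0,0,-0.9,0,100,0,0,-0.5,0,100],
)

```text
time_s: 4.3
eef_pos: [564.3, 297.1, 59.4]
ee_rot: [-0.001, 0.696, 0.718, -0.001]
force: [0.3, -0.2, 0.0]
grip_width: 1.001
```

>>> arm_command(
  steps=[0,0,-0.5,0,80,0,0,-0.22,0,40,0,0,0,0,0,0,0,0,0,0,0,0,0,0,0],
)

```text
time_s: 4.92
eef_pos: [565.7, 298.9, 26.5]
ee_rot: [0.0, 0.696, 0.718, 0.001]
force: [-1.3, -0.9, 3.2]
grip_width: 0.046
```

>>> arm_command(
  steps=[0.005,-0.14,0.29,0,0,0.005,-0.18,0.26,0,0,0.01,-0.21,0.24,0,0,0.01,-0.24,0.21,0,0,0.01,-0.26,0.18,0,0],
)

```text
time_s: 5.55
eef_pos: [567.2, 246.4, 85.0]
ee_rot: [0.0, 0.696, 0.718, 0.0]
force: [-0.9, -0.5, -3.4]
grip_width: 0.046
```

Run:
```python
from h import *
c=capture("side");cv2.imwrite("pics/a1.png",cv2.resize(c["frame"][150:340,60:310],None,fx=3,fy=3))
s=sense();print(s["eef_pos"],s["force"],s["wrist_torque"],s["grip_width"])
```

```text
[567.8534164  245.07132427  86.03309595] [ 1.26821102 -2.19623517 -1.45614968] [0.10744966 0.02323403 0.01257389] 0.04703498965379947
```

View pics/a1.png

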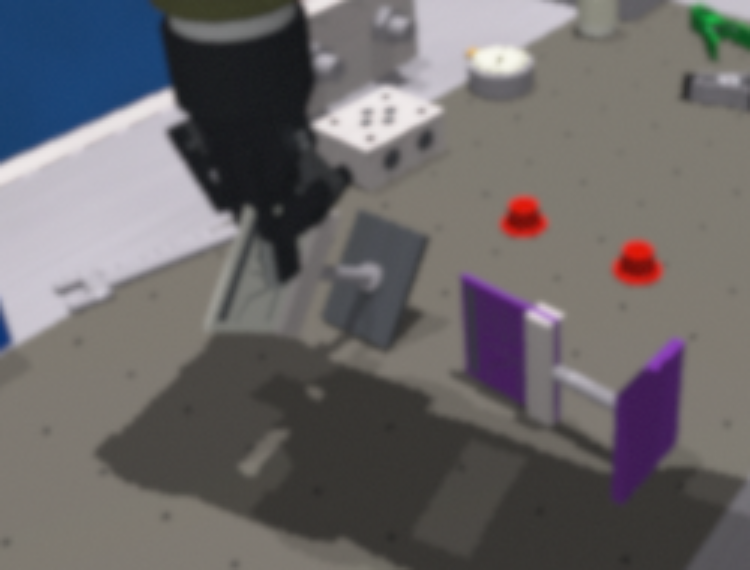

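>>> arm_command(
  steps=[0.01,-0.28,0.14,0,0,0.01,-0.3,0.1,0,0,0.01,-0.31,0.06,0,0,0.01,-0.31,0.02,0,0,0.01,-0.32,-0.02,0,0],
)

```text
time_s: 6.22
eef_pos: [569.8, 170.3, 99.6]
ee_rot: [0.0, 0.696, 0.718, 0.0]
force: [0.7, 1.4, -0.5]
grip_width: 0.046
```

>>> arm_command(
  steps=[0.01,-0.31,-0.05,0,0,0.01,-0.3,-0.09,0,0,0,0,-0.04,0,0,0,0,0,0,0],
)

```text
time_s: 6.72
eef_pos: [571.1, 139.0, 91.3]
ee_rot: [0.001, 0.696, 0.718, -0.001]
force: [-2.9, -8.2, 11.3]
grip_width: 0.042
```

Run:
```python
from h import *
c=capture("side");d=capture("scene")
o=np.hstack([cv2.resize(c["frame"][130:330,60:260],(400,400)),cv2.resize(d["frame"][110:260,280:430],(400,400))])
cv2.imwrite("pics/a2.png",o)
s=sense();print(s["eef_pos"],s["force"],s["wrist_torque"],s["grip_width"])
```

```text
[571.10713009 139.02774745  91.3498432 ] [-2.67380048 -7.84565478 10.94073488] [-1.34690498  0.59838194  0.08300438] 0.04595923864234157
```

View pics/a2.png

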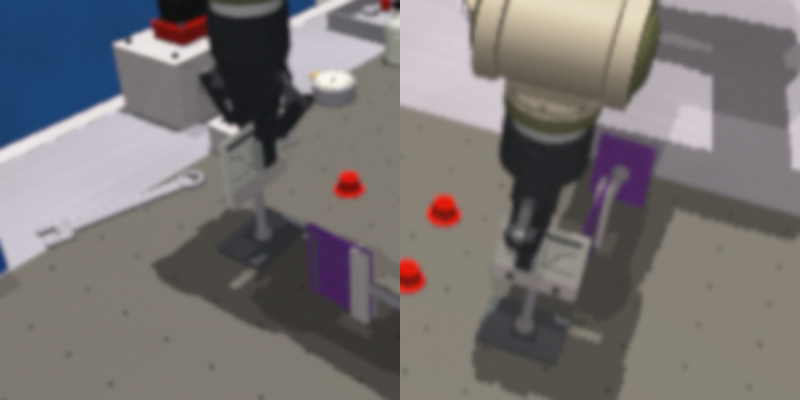

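>>> arm_command(
  steps=[0,0,0.04,0,0,0,0,0.02,0,15,0,0,0,0,35,0,0,0,0,60,0,0,0.1,0,100],
)

```text
time_s: 7.45
eef_pos: [570.4, 140.9, 98.2]
ee_rot: [-0.0, 0.696, 0.718, -0.0]
force: [0.1, -0.6, -0.4]
grip_width: 0.768
```

>>> arm_command(
  steps=[0,0,0.6,0,100,0,0,1,0,100,0,0,1,0,100,0,0,0.3,0,100],
)

```text
time_s: 7.95
eef_pos: [571.4, 141.0, 247.0]
ee_rot: [0.002, 0.696, 0.718, 0.002]
force: [0.6, 0.2, -0.3]
grip_width: 1.003
```

Run:
```python
from h import *
c=capture("side");d=capture("scene");w=capture("wrist")
o=np.zeros((600,800,3),np.uint8)
o[:400,:400]=cv2.resize(c["frame"][150:300,80:230],(400,400));o[:400,400:]=cv2.resize(d["frame"][140:260,300:420],(400,400))
cv2.imwrite("pics/a3.png",np.hstack([o[:400,:],])); cv2.imwrite("pics/w2.png",w["frame"])
import pickle;pickle.dump((c,d,w),open("a3.pkl","wb"))
for x in (c,d,w):
  for t in ("stand_bar","card"):
    for r in search_frame(x,t)[:2]: print(t,round(r["score"],2),np.round(r["point"]),proj(x,r["point"]).round()[0])
s=sense();print(s["eef_pos"],s["force"],s["wrist_torque"],s["grip_width"])
```

```text
stand_bar 0.98 [410. 179.  45.] [244. 272.]
stand_bar 0.79 [569. 151.  81.] [187. 220.]
card 0.92 [410. 181.  41.] [243. 275.]
stand_bar 0.97 [346. 176.  49.] [362. 171.]
stand_bar 0.77 [570. 150.  77.] [331. 214.]
card 0.92 [572. 152.  80.] [331. 214.]
card 0.72 [345. 176.  55.] [363. 169.]
stand_bar 0.71 [568. 153.  10.] [254. 146.]
stand_bar 0.64 [345. 181.  57.] [ 42. 121.]
card 0.77 [570. 155.   2.] [256. 143.]
card 0.56 [348. 180.  55.] [ 47. 122.]
[570.38807636 140.84136343 242.27828933] [ 0.21282586 -0.28613309  0.56652188] [-0.00386073 -0.03356888  0.01150256] 0.9973115821102082
```

View pics/a3.png

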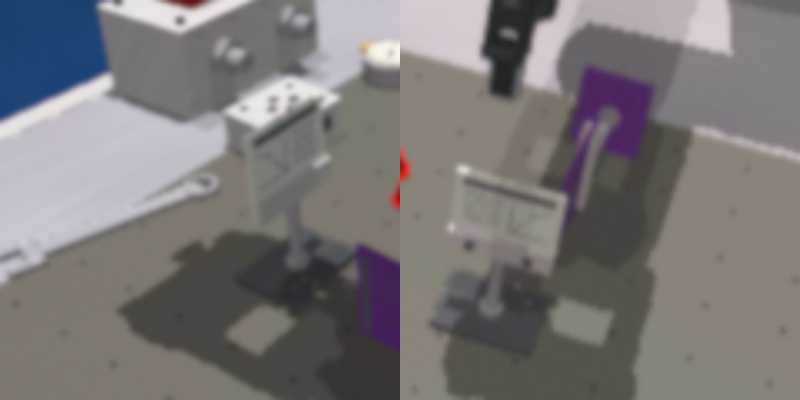

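View pics/w2.png

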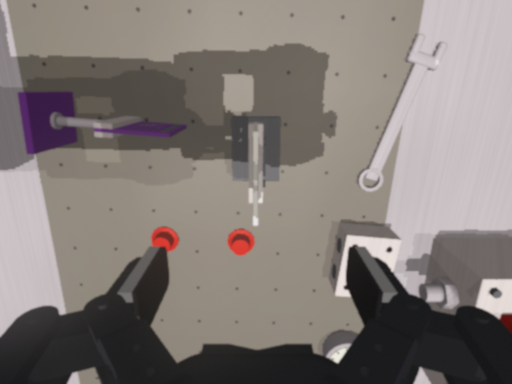

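Run:
```python
from h import *
import pickle
c,d,w=pickle.load(open("a3.pkl","rb"))
print(unproj(w,[(255.5,224.5),(257.5,123.5)],144).round(1)); print(unproj(w,[(232,115.5),(280,115.5),(232,180),(280,181)],8).round(1))
g=cv2.cvtColor(w["frame"],cv2.COLOR_BGR2GRAY)
for r in range(115,232,4): print(r,list(g[r,246:270]))
# scene/side top corners of card, crop coords -> px
print("scene",unproj(d,[(300+458*.3,140+168*.3),(300+567*.3,140+196*.3)],144).round(1))
print("side",unproj(c,[(80+248*.375,150+132*.375),(80+327*.375,150+95*.375)],144).round(1))
```

```text
[[571.3 108.5 144. ]
 [570.2 194.2 144. ]]
[[540.4 188.4   8. ]
 [598.  190.3   8. ]
 [540.9 107.7   8. ]
 [602.5 108.2   8. ]]
115 [np.uint8(87), np.uint8(94), np.uint8(95), np.uint8(96), np.uint8(96), np.uint8(96), np.uint8(95), np.uint8(96), np.uint8(96), np.uint8(96), np.uint8(96), np.uint8(96), np.uint8(96), np.uint8(96), np.uint8(96), np.uint8(96), np.uint8(97), np.uint8(97), np.uint8(97), np.uint8(97), np.uint8(97), np.uint8(97), np.uint8(96), np.uint8(96)]
119 [np.uint8(66), np.uint8(67), np.uint8(73), np.uint8(79), np.uint8(80), np.uint8(79), np.uint8(79), np.uint8(80), np.uint8(80), np.uint8(80), np.uint8(80), np.uint8(80), np.uint8(80), np.uint8(80), np.uint8(78), np.uint8(79), np.uint8(79), np.uint8(79), np.uint8(80), np.uint8(81), np.uint8(80), np.uint8(79), np.uint8(79), np.uint8(78)]
123 [np.uint8(66), np.uint8(71), np.uint8(89), np.uint8(103), np.uint8(107), np.uint8(107), np.uint8(108), np.uint8(112), np.uint8(116), np.uint8(118), np.uint8(118), np.uint8(117), np.uint8(116), np.uint8(115), np.uint8(115), np.uint8(114), np.uint8(107), np.uint8(93), np.uint8(83), np.ui
[... 9229 characters left out ...]
p.uint8(150), np.uint8(150), np.uint8(149), np.uint8(148), np.uint8(147), np.uint8(147), np.uint8(147), np.uint8(147), np.uint8(147), np.uint8(147), np.uint8(147), np.uint8(147), np.uint8(147), np.uint8(147), np.uint8(147), np.uint8(147)]
231 [np.uint8(119), np.uint8(119), np.uint8(124), np.uint8(131), np.uint8(137), np.uint8(143), np.uint8(146), np.uint8(147), np.uint8(147), np.uint8(147), np.uint8(147), np.uint8(147), np.uint8(147), np.uint8(147), np.uint8(147), np.uint8(147), np.uint8(146), np.uint8(147), np.uint8(146), np.uint8(147), np.uint8(146), np.uint8(146), np.uint8(146), np.uint8(146)]
scene [[453.3 371.2 144. ]
 [451.  445.5 144. ]]
side [[571.  179.7 144. ]
 [561.4 106.4 144. ]]
```

>>> arm_command(
  steps=[-0.1,-0.7,0,-0.95,100,-0.1,-0.7,0,-0.95,100,-0.1,-0.7,0,-0.95,100,-0.1,-0.7,0,-0.95,100,-0.1,-0.7,0,-0.95,100],
)

```text
time_s: 9.02
eef_pos: [545.2, -35.2, 242.9]
ee_rot: [-0.0, 0.829, 0.559, -0.0]
force: [-0.2, 0.4, 0.0]
grip_width: 0.999
```

>>> arm_command(
  steps=[-0.1,-0.6,-0.1,-0.95,100,-0.1,-0.6,-0.1,-0.95,100,-0.12,-0.6,-0.1,-0.95,100,-0.12,-0.6,-0.1,-0.95,100,-0.12,-0.6,-0.1,-0.95,100],
)

```text
time_s: 9.65
eef_pos: [517.3, -185.0, 217.7]
ee_rot: [-0.0, 0.927, 0.376, -0.0]
force: [0.2, -0.1, 0.6]
grip_width: 0.998
```

>>> arm_command(
  steps=[-0.15,-0.6,-0.1,-0.95,100,-0.2,-0.6,-0.1,-0.95,100,-0.2,-0.5,-0.1,-0.95,100,0,0,0,0,100],
)

```text
time_s: 10.15
eef_pos: [489.4, -270.2, 202.5]
ee_rot: [-0.001, 0.966, 0.258, -0.0]
force: [0.3, 1.1, -0.4]
grip_width: 0.999
```

Run:
```python
from h import *
import pickle
c,d,w=pickle.load(open("a3.pkl","rb"))
print("card edge w",unproj(w,[(255.2,225.2),(255.3,132)],144).round(1))
print("card scene",unproj(d,[(300+58*.3,140+168*.3),(300+167*.3,140+196*.3)],144).round(1))
w=capture("wrist");pickle.dump(w,open("w3.pkl","wb"));cv2.imwrite("pics/w3.png",w["frame"])
s=sense();print(s["eef_pos"],s["ee_rot"])
for t in ("clamp","clamp_handles","jaw_a"):
    for r in search_frame(w,t)[:3]: print(t,round(r["score"],2),np.round(r["point"]),proj(w,r["point"]).round()[0])
```

```text
card edge w [[571.1 107.8 144. ]
 [568.7 187.6 144. ]]
card scene [[572.2 109.2 144. ]
 [567.6 188.2 144. ]]
[ 489.87572697 -269.23522574  202.82168425] [-5.06774573e-04  9.65738907e-01  2.59515061e-01 -2.01928587e-04]
clamp 0.92 [ 519. -259.   24.] [262. 137.]
clamp 0.72 [ 591. -384.   19.] [399. 136.]
clamp_handles 0.96 [ 514. -261.   24.] [261. 142.]
clamp_handles 0.62 [ 591. -379.   23.] [397. 135.]
jaw_a 0.9 [ 594. -387.   21.] [403. 136.]
jaw_a 0.89 [ 513. -259.   29.] [259. 143.]
jaw_a 0.84 [ 579. -388.   20.] [395. 148.]
```

View pics/w3.png

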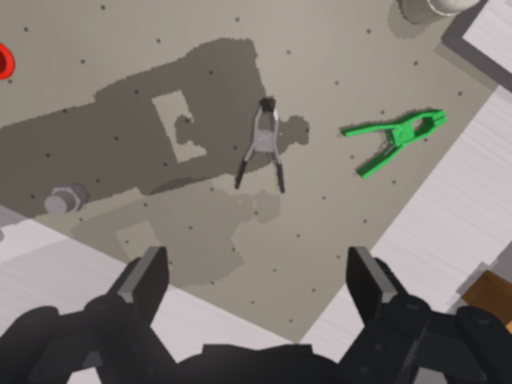

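Run:
```python
from h import *
import pickle
w=pickle.load(open("w3.pkl","rb"))
P=unproj(w,[(268,98),(238.5,187),(282.5,190.5),(264,142)],24);print(P.round(1))
j=P[0,:2];h=(P[1,:2]+P[2,:2])/2;d=j-h;L=np.hypot(*d);a=np.arctan2(d[1],d[0]);print(L,np.degrees(a),"spread",np.hypot(*(P[1]-P[2])[:2]))
m=(j+h)/2+0*d; u=d/L; pin=j-45*u; print("pin",pin,"handle pt",pin-40*u, h+13*u)
e=sense()["eef_pos"]; print("dxyz",np.r_[pin-40*u,2]-e)
s=sense()["ee_rot"];print(np.degrees(2*np.arctan2(s[2],s[1])))
```

```text
[[ 556.  -244.7   24. ]
 [ 459.5 -264.2   24. ]
 [ 480.1 -308.    24. ]
 [ 516.  -263.5   24. ]]
95.70121607029638 25.683185039355447 spread 48.403544467086746
pin [ 515.4737253  -264.15828032] handle pt [ 479.42555525 -281.49406516] [ 481.4972291  -280.49778457]
dxyz [ -11.07053728  -13.16986083 -201.41286695]
30.19461912842978
```

>>> arm_command(
  steps=[-0.22,-0.26,-0.9,-0.92,100,0,0,-1,0,100,0,0,-1,0,100,0,0,-0.7,0,100,0,0,-0.2,0,100],
)

```text
time_s: 10.98
eef_pos: [478.8, -280.9, 11.8]
ee_rot: [-0.001, 0.975, 0.221, -0.001]
force: [0.9, -0.1, 0.3]
grip_width: 1.003
```

Run:
```python
from h import *
s=sense();print(s["eef_pos"],s["force"],np.degrees(2*np.arctan2(s["ee_rot"][2],s["ee_rot"][1])))
```

```text
[ 478.79856182 -280.86515022   11.75901786] [ 0.92750607 -0.08582186  0.26065427] 25.575739225773894
```

>>> arm_command(
  steps=[0,0,-0.19,0,80,0,0,0,0,50,0,0,0,0,10,0,0,0,0,0,0,0,0,0,0],
  grip_force=45,
)

```text
time_s: 11.6
eef_pos: [480.4, -283.4, 6.5]
ee_rot: [0.002, 0.975, 0.221, 0.001]
force: [-1.8, -0.3, 9.3]
grip_width: 0.358
```

>>> arm_command(
  steps=[0,0,0,0,0,0,0,0,0,0,0,0,0.3,0,0,0,0,0.6,0,0,0,0,0.9,0,0],
)

```text
time_s: 12.22
eef_pos: [478.8, -281.7, 95.3]
ee_rot: [-0.001, 0.975, 0.221, -0.0]
force: [1.4, -1.3, 0.0]
grip_width: 0.353
```

>>> arm_command(
  steps=[0.14,0.4,0.2,0.95,0,0.14,0.4,0.2,0.95,0,0.14,0.4,0.1,0.95,0,0.14,0.4,0,0.95,0,0.14,0.4,0,0.95,0],
)

```text
time_s: 12.85
eef_pos: [514.4, -181.5, 120.2]
ee_rot: [0.001, 0.908, 0.418, 0.0]
force: [0.2, 0.7, -1.2]
grip_width: 0.356
```

>>> arm_command(
  steps=[0.14,0.4,0,0.95,0,0.14,0.4,0,0.95,0,0.14,0.4,0,0.95,0,0.14,0.4,0,0.95,0,0.14,0.4,0,0.95,0],
)

```text
time_s: 13.48
eef_pos: [549.4, -81.4, 120.1]
ee_rot: [0.001, 0.803, 0.596, 0.0]
force: [-0.7, -0.3, -1.0]
grip_width: 0.354
```

>>> arm_command(
  steps=[0.14,0.4,0,0.95,0,0.14,0.4,0,0.95,0,0.14,0.4,0,0.95,0,0.1,0.2,0,0.95,0,0,0,0,0,0],
)

```text
time_s: 14.1
eef_pos: [575.3, -11.6, 119.8]
ee_rot: [0.0, 0.695, 0.719, 0.0]
force: [-0.5, -0.2, 0.4]
grip_width: 0.353
```

Run:
```python
from h import *
import pickle
w=capture("wrist");d=capture("scene");pickle.dump((w,d),open("w4.pkl","wb"))
s=sense();print(s["eef_pos"],np.degrees(2*np.arctan2(s["ee_rot"][2],s["ee_rot"][1])),s["grip_width"],s["force"])
o=np.zeros((384,812,3),np.uint8);o[:,:512]=w["frame"];o[:300,512:]=cv2.resize(d["frame"][110:260,240:390],(300,300));cv2.imwrite("pics/w4.png",o[:,:800])
```

```text
[575.04285492 -12.4106433  119.47073269] 91.89679147761393 0.3565362035669401 [ 0.39202779  0.93487717 -1.30685652]
```

View pics/w4.png

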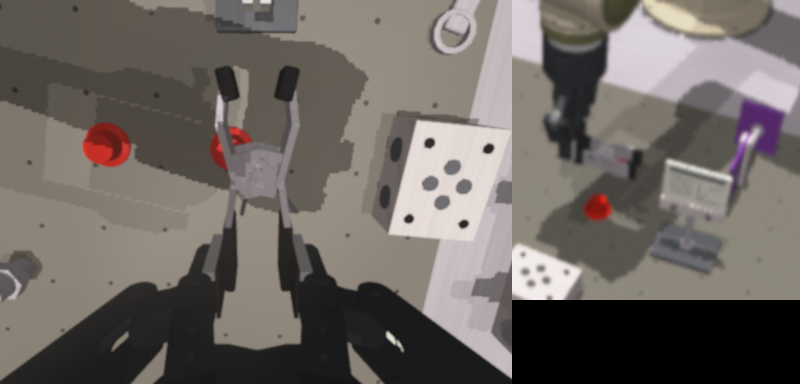

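Run:
```python
from h import *
import pickle
w,d=pickle.load(open("w4.pkl","rb"))
for z in (130,137,142):
    print(z,unproj(w,[(222,68),(291,68),(229,100),(284,100)],z).round(1).tolist())
# scene projection of front-jaw end, top/bottom for z candidates
for z in (105,112,118,129,136,142):
    p=unproj(w,[(291,68)],142)[0];p[2]=z; q=proj(d,p)[0]; print(z,q.round(1),"crop",((q-[240,110])*2+[512,0]).round())
```

```text
130 [[558.5, 74.8, 130.0], [586.2, 75.7, 130.0], [561.4, 62.5, 130.0], [584.1, 63.3, 130.0]]
137 [[559.2, 74.4, 137.0], [585.4, 75.3, 137.0], [562.0, 62.8, 137.0], [583.5, 63.5, 137.0]]
142 [[559.8, 74.1, 142.0], [584.9, 75.0, 142.0], [562.4, 63.0, 142.0], [583.1, 63.7, 142.0]]
105 [301.  201.2] crop [634. 182.]
112 [301.2 199.2] crop [634. 178.]
118 [301.3 197.4] crop [635. 175.]
129 [301.7 194.2] crop [635. 168.]
136 [301.9 192.1] crop [636. 164.]
142 [302.  190.3] crop [636. 161.]
```

>>> arm_command(
  steps=[-0.01,0.3,-0.06,0,0,-0.01,0.3,0,0,0,-0.01,0.3,0,0,0,0,0.17,0,0,0,0,0,0,0,0],
)

```text
time_s: 14.82
eef_pos: [573.6, 42.1, 115.8]
ee_rot: [0.0, 0.694, 0.72, -0.0]
force: [0.4, 0.7, -0.8]
grip_width: 0.357
```

Run:
```python
from h import *
import pickle
w=capture("wrist");d=capture("scene");b=capture("side");pickle.dump((w,d,b),open("w5.pkl","wb"))
s=sense();print(s["eef_pos"],np.degrees(2*np.arctan2(s["ee_rot"][2],s["ee_rot"][1])),s["grip_width"],s["force"],s["time_s"])
o=np.zeros((600,800,3),np.uint8);o[:300,:]=cv2.resize(w["frame"][0:135,90:450],(800,300));o[300:,:400]=cv2.resize(d["frame"][140:245,265:405],(400,300));o[300:,400:]=cv2.resize(b["frame"][170:290,120:280],(400,300));cv2.imwrite("pics/w5.png",o)
```

```text
[573.67766969  41.04499439 115.79949601] 91.97363717226891 0.3546632478534527 [ 0.08627666 -0.16633718 -0.83082661] 14.975
```

View pics/w5.png

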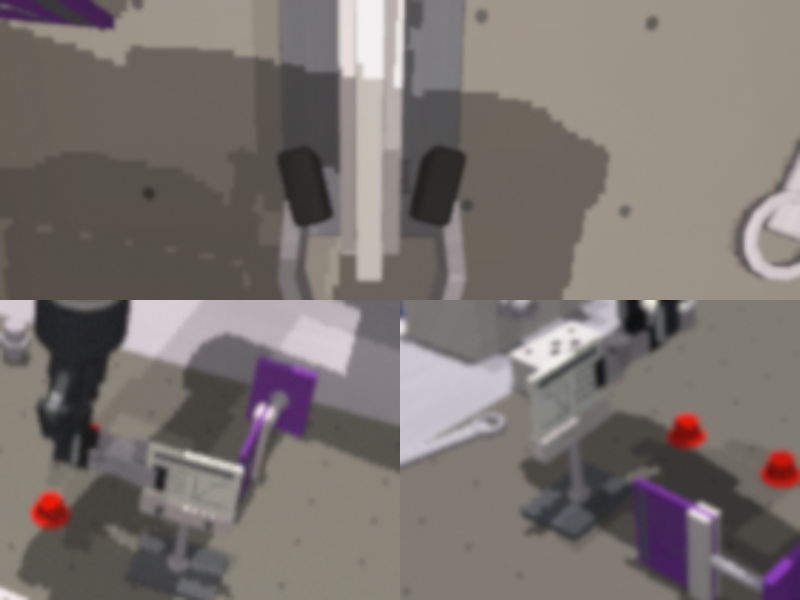

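```bash
python3 -c "
from h import *
print(finish_job()); s=sense(); print(s['force'],s['grip_width'],s['time_s'])"
```

```text
the job is handed in; nothing more can be done
None
the job is handed in; nothing more can be done
```

The job is handed in at about 15 s on the robot's clock, well under the 58 s limit. `finish_job` gave no verdict.

**What I did:**
- **Stand:** I gripped it by the card and tipped it up on its base edge along an arc. Then I let go and backed off.
- **Clamp:** I picked up the black clamp by its handles with a 45 N grip, which squeezed it to about 30 mm over the handles, roughly its stop. I carried it to the card's near (robot's right) side edge and left it held there, with one jaw in front and one behind.

**Last checks before handing in, from the wrist, scene and side pictures:**
- The stand is upright and free of the robot.
- The card is centred between the jaws, about 6 mm clear on each side.
- The jaw middles are about 14 to 17 mm in from the edge, and near the card's mid-height.
- The tool felt no more than about 1 N from outside, so nothing is pressing on the stand.
- The bystanders within those last crops looked where they were. I did not re-measure all of them.

**Where checks disagreed or fell short:**
- One side-view reading of the card's top corners was up to 1 cm off. I set it aside because the wrist and scene cameras agreed within about 2 mm.
- The clamp's height in the fingers is only known to about 5 mm, against an allowed range of about ±25 mm.
- I viewed 12 pictures, two past the budget of 10.

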